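# Find the full carton by feel and tip it into the outgoing tote

### The arm

A 6-joint arm with a two-finger parallel gripper is mounted at the origin on the work surface. World frame = base frame: x ahead of the robot, y to its left, z up, the work surface at z = 0. Lengths are in m, angles in rad, forces in N, time in s.
With the tool pointing down it reaches from about 0.3 to 1 m from the base axis. Payload 5.1 kg.
Tool frame: the origin (TCP) lies between the finger pads; the fingertips stand ctrl.finger_overhang ahead of it and the grasp point (between the pads) lies 2 mm behind it (ctrl.finger_overhang is the distance from the TCP to the fingertips, in m); x points along the fingers, y is the direction in which the jaws open and shut, and the axes are right-handed (so a half turn about x gives the same grasp; the last joint's range is limited). The gripper opens to 95 mm and grips with 3 to 60 N. Pads are 20 mm wide; open, the fingers measure 119 mm over their backs; the gripper's body (75 mm by 180 mm) begins 59 mm behind the grasp point.
Start: joints at [-1.278, 0.124, 1.65, -0, 1.367, -0.083], TCP at [0.239, -0.605, 0.232] pointing down, gripper open.
Joint ranges: [-2.61, 2.61], [-1.02, 2.33], [0.03, 2.71], [-1.35, 4.49], [0.32, 2.68], [-2.91, 2.91]. Speed limits (rad/s): [2.57, 2.57, 3.14, 3.14, 3.14, 3.14].

### API

Orientations are given as [roll, pitch, yaw] about the fixed x, y, z axes, in that order (R = Rz(yaw) Ry(pitch) Rx(roll)).
In Python, from station import ctrl, grab_frame gives the robot as it stands. The module is installed in compiled form; this text tells all that it offers.
- The arm moves only by the shell command python3 -m jog 'ROWS'. ROWS is JSON, a list of rows, each an object with "fingers": the opening, from 0 (shut) to 1 (fully open); "translation": the shift along the tool's x, y, z in cm, a list of three; "spin": the turn about the tool's x in rad. In form: [{"fingers": fingers, "translation": [x, y, z], "spin": spin}, ...]. A call has exactly 8 rows; each row shifts and turns the commanded pose from where the row before left it, along the tool's axes as they then stand; what a row does not reach is not made up. A row lasts 1/12 s, in which the tool goes at most 41.7 mm and 7.16 degrees, less where a joint would pass 70% of its speed; a pose out of reach is approached as far as the arm can. A call is refused whole if a number of a shift passes 4.17 or a number of a turn 0.125, either way. A call with a gripper value outside its range is refused whole. The fingers move at their own pace and stop on an object; the grip force is fixed at half the most. Time passes only in rows, so rows that do not move let the fingers close, or fill a call up. It gives the time, the measured TCP pose, the force and the opening at its end, in the units of the state.
- ctrl.get_state(): the state, without advancing time (a new reading comes with each control period).
- grab_frame(name): name is "scene" or "top"; returns a dict with "frame" (384x512x3 uint8, red, green, blue), "depth" (384x512 float32, m along the optical axis (not along the pixel's ray), 0 where there is no reading), "fovy" (degrees; the focal length in pixels is half the picture's height over the tangent of half this angle, whatever the lens; pixels are square), "cx", "cy" (the principal point, pixels), "distortion" ([k1, k2, p1, p2, k3] as OpenCV has them; the pictures are not rectified), "R" (3x3) and "t" (3): a world point X has camera coordinates R X + t. Camera axes: x right, y down, z forward; pixel columns grow to the right and rows downward; lengths in m; the calibration is good to about 2 mm. A picture is of the moment at which its call begins.
- ctrl.close_job(): hands the job in, once; it reports no verdict.
The state is a dict: "t": time; "joint_pos": joint angles; "dq": joint speeds; "joint_efforts": joint torques, N m; "tool_pos": TCP position; "ee_rot": TCP orientation; "force": force on the tool from outside, world axes, zero at the start; "moment": the same for the moment, N m; "opening": finger opening in m.
Only numpy, scipy, OpenCV 4.12 (cv2) and the standard library are available. Lean on these libraries where they do the work, as an engineer would, in place of code of your own. Each camera call takes 0.05 s, during which the arm holds its last target.

### The job

One of the three look-alike cartons on the grey packing deck still holds its part; the other two are empty. Feel which one is heavy, push that one onto the blue tilt tray while the tray is level, then press down the red lever bar to tip the tray so the full carton slides into the black tote, and let the tray come back level. Leave both empty cartons standing on the deck and do not disturb the yellow canister, the tape roll or the wrench.

Things in the scene. Friction and masses are not known exactly. Their poses are not given: they have to be found in the camera images.
- station: grey packing deck with yellow lane lines, flat top 100 mm above the table. Origin at table level, under the middle of the edge where deck and tilt tray meet; in this frame the deck spans x -145 to +145 mm and y 0 to +250 mm; the tray, then the tote, lie to -y. Fixed. Three cartons stand on it side by side in x, 80 mm apart, with gaps of about 20 mm
- tilter: dark steel frame that carries the tilt tray, fixed to the station: two posts 92 mm high at x = +-143 mm under the tray's hinge. Origin at table level under the middle of the hinge line, 153 mm to -y of the station's origin; axes as the station
- tray_mid (a point): centre of the upper face of the blue tilt tray, a plate 270 mm (x) by 148 mm (y) with 12 mm rims along its two x ends only, open to the deck (+y) and the tote (-y). Level, this face is 1.5 mm below the deck's top. The hinge line runs along x in this face, 75 mm to -y of this point. The axes turn with the tray
- tray (a joint): tilt of the tray, rad: 0 level, growing to 0.95 as its deck-side edge rises and it slopes down towards the tote; it falls back to 0 by its own weight when the lever is released
- pedal (a point): centre of the red lever bar that tips the tray: round, 18 mm thick, 50 mm long along x, beyond the tray's robot-side end, 180 mm to -x of the tray's middle; with the tray level it lies 82 mm to -y of the hinge line and 37 mm above it. Pressed down, it moves on an arc of 90 mm radius about the hinge line, about 70 mm down for 0.8 rad of tilt; takes about 8 N
- tote: black open tote, 270 mm (x) by 200 mm (y), walls 55 mm high and 6 mm thick, fixed on the table on the -y side of the tray; origin at the centre of its underside, 263 mm to -y of the station's origin; axes as the station
- carton_a: identical closed white carton with orange blank labels and a brown tape seam along its top, 60 (x) x 110 (y) x 65 mm (z), standing on the deck; origin at the centre of its underside, y along its length. One of the three (any of them) is full, 600 to 800 g; the other two are empty, about 130 g; nothing outside shows which
- carton_b: identical closed white carton with orange blank labels and a brown tape seam along its top, 60 (x) x 110 (y) x 65 mm (z), standing on the deck; origin at the centre of its underside, y along its length. One of the three (any of them) is full, 600 to 800 g; the other two are empty, about 130 g; nothing outside shows which
- carton_c: identical closed white carton with orange blank labels and a brown tape seam along its top, 60 (x) x 110 (y) x 65 mm (z), standing on the deck; origin at the centre of its underside, y along its length. One of the three (any of them) is full, 600 to 800 g; the other two are empty, about 130 g; nothing outside shows which
- canister: bystander: yellow round canister, 78 mm across, 85 mm high, on the table; origin at the centre of its underside
- tape: bystander: brown tape roll lying flat, 90 mm across, 48 mm high, on the table; origin at the centre of its underside
- wrench: bystander: steel wrench 170 mm long lying on the table along its own x; origin at the middle of its underside
There are look-alikes about, which are no part of the job. What is shaped like the carton_b but green, pink or turquoise is not meant.

How it is judged:
On the way, in this order (a step that is already met when the one before it is completed fails the run):
1. the full carton stands on the level tray: upright, its centre within 30 mm of the tray's centre line, its weight (over 3 N) on the tray (value of joint tray below 0.08 rad and (((y of carton_a in the frame of tray_mid between -0.03 and 0.03 m and x of carton_a in the frame of tray_mid between -0.11 and 0.11 m and z of carton_a in the frame of tray_mid between -0.008 and 0.012 m) and contact force between carton_a and tilter above 3 N) or ((y of carton_b in the frame of tray_mid between -0.03 and 0.03 m and x of carton_b in the frame of tray_mid between -0.11 and 0.11 m and z of carton_b in the frame of tray_mid between -0.008 and 0.012 m) and contact force between carton_b and tilter above 3 N) or ((y of carton_c in the frame of tray_mid between -0.03 and 0.03 m and x of carton_c in the frame of tray_mid between -0.11 and 0.11 m and z of carton_c in the frame of tray_mid between -0.008 and 0.012 m) and contact force between carton_c and tilter above 3 N))), for 0.2 s.
2. the tray is tipped by over 0.2 rad with a carton still on it (value of joint tray above 0.2 rad and ((y of carton_a in the frame of tray_mid between -0.075 and 0.05 m and z of carton_a in the frame of tray_mid between -0.02 and 0.02 m) or (y of carton_b in the frame of tray_mid between -0.075 and 0.05 m and z of carton_b in the frame of tray_mid between -0.02 and 0.02 m) or (y of carton_c in the frame of tray_mid between -0.075 and 0.05 m and z of carton_c in the frame of tray_mid between -0.02 and 0.02 m))).
At the end, for the whole second after the job is handed in: the full carton lies at rest in the tote (inside its walls, in any pose, pressing on the tote with over 3 N), the tray is back level (within 0.06 rad), and the other two cartons are at rest, upright (within 0.15 rad) on the deck ((((y of carton_a in the frame of tote between -0.11 and 0.11 m and x of carton_a in the frame of tote between -0.14 and 0.14 m and z of carton_a in the frame of tote below 0.12 m and contact force between carton_a and tote above 3 N) and (y of carton_b in the frame of station between 0 and 0.25 m and x of carton_b in the frame of station between -0.145 and 0.145 m and z of carton_b in the frame of station between 0.09 and 0.11 m and angle between carton_b's own z axis and vertical below 0.15 rad) and (y of carton_c in the frame of station between 0 and 0.25 m and x of carton_c in the frame of station between -0.145 and 0.145 m and z of carton_c in the frame of station between 0.09 and 0.11 m and angle between carton_c's own z axis and vertical below 0.15 rad)) or ((y of carton_b in the frame of tote between -0.11 and 0.11 m and x of carton_b in the frame of tote between -0.14 and 0.14 m and z of carton_b in the frame of tote below 0.12 m and contact force between carton_b and tote above 3 N) and (y of carton_a in the frame of station between 0 and 0.25 m and x of carton_a in the frame of station between -0.145 and 0.145 m and z of carton_a in the frame of station between 0.09 and 0.11 m and angle between carton_a's own z axis and vertical below 0.15 rad) and (y of carton_c in the frame of station between 0 and 0.25 m and x of carton_c in the frame of station between -0.145 and 0.145 m and z of carton_c in the frame of station between 0.09 and 0.11 m and angle between carton_c's own z axis and vertical below 0.15 rad)) or ((y of carton_c in the frame of tote between -0.11 and 0.11 m and x of carton_c in the frame of tote between -0.14 and 0.14 m and z of carton_c in the frame of tote below 0.12 m and contact force between carton_c and tote above 3 N) and (y of carton_a in the frame of station between 0 and 0.25 m and x of carton_a in the frame of station between -0.145 and 0.145 m and z of carton_a in the frame of station between 0.09 and 0.11 m and angle between carton_a's own z axis and vertical below 0.15 rad) and (y of carton_b in the frame of station between 0 and 0.25 m and x of carton_b in the frame of station between -0.145 and 0.145 m and z of carton_b in the frame of station between 0.09 and 0.11 m and angle between carton_b's own z axis and vertical below 0.15 rad))) and value of joint tray below 0.06 rad and linear speed of each of carton_a, carton_b, carton_c below 0.02 m/s); the robot touches nothing.
It fails at once if the canister is moved by more than 40 mm (distance of canister from where it was at the start of the episode above 0.04 m).
It fails at once if the tape is moved by more than 40 mm (distance of tape from where it was at the start of the episode above 0.04 m).
It fails at once if the wrench is moved by more than 40 mm (distance of wrench from where it was at the start of the episode above 0.04 m).
It also fails if it takes over 58 s, if anything falls off the work surface, if the arm or the gripper's body presses on something with over 40 N, if the wrist force passes 120 N, or if a joint passes its speed limit or range.

## Working session

There is one attempt and no reset: what is moved stays moved. The work goes in short steps, Python scripts to look and compute and a shell command to move; the robot and the scene stay as the last step left them, time stands still between calls to the robot, and variables do not carry over. Pictures are saved under pics/ and viewed, and the job is handed in when it is done.

```bash
mkdir -p pics; python3 - <<'E'
from station import ctrl, grab_frame
import cv2
print(ctrl.get_state(), ctrl.finger_overhang)
for n in("scene","top"):
    f=grab_frame(n); cv2.imwrite(f"pics/{n}0.png",f["frame"][:,:,::-1]); print(n,f["fovy"],f["cx"],f["cy"],f["distortion"],f["R"],f["t"])
E
```

```text
{'t': 0.0, 'joint_pos': array([-1.27761006e+00,  1.24506589e-01,  1.65169504e+00,  1.25672425e-05,
        1.36750120e+00, -8.26018597e-02]), 'dq': array([ 0.00014859, -0.000544  ,  0.0003978 , -0.00059129, -0.00078088,
       -0.00019163]), 'joint_efforts': array([ 1.55304606e-03, -4.17600453e+01, -3.59930241e+01,  7.75814988e-02,
        4.92145366e-02, -1.76983026e-04]), 'tool_pos': array([ 0.23834908, -0.60405684,  0.23037362]), 'ee_rot': array([-1.65922846,  1.56868611,  1.85814978]), 'force': array([0.07798853, 0.16952861, 0.54017577]), 'moment': array([-0.00718747, -0.05850688,  0.01725741]), 'opening': 0.09505730155674298} 0.017
scene 55.49107709812496 253.25759916737118 194.62797439589232 [-0.11899897  0.          0.          0.          0.        ] [[-0.67578948  0.73687836  0.01785666]
 [ 0.5296953   0.50234377 -0.68342786]
 [-0.51257338 -0.45239476 -0.72979963]] [ 0.37619029 -0.22906995  1.5028558 ]
top 53.07980903443399 256.0931554845605 192.16318133275772 [-0.1083199  0.         0.         0.         0.       ] [[ 0.01353113 -0.99981654 -0.01355719]
 [-0.99675416 -0.01241111 -0.07954318]
 [ 0.07936033  0.0145895  -0.99673923]] [0.01691776 0.57025659 1.22640165]
```

View pics/scene0.png

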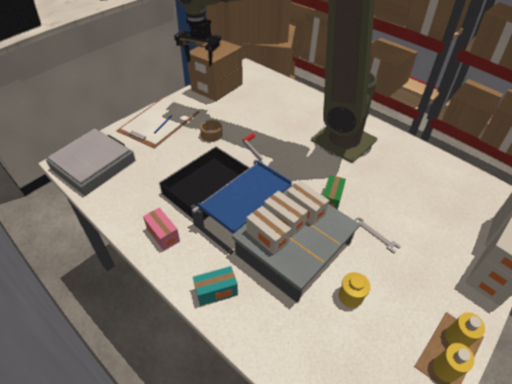

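View pics/top0.png

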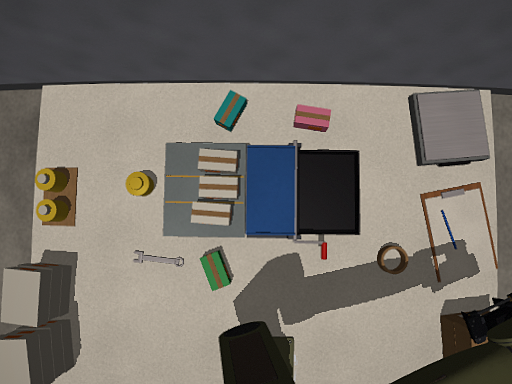

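The top view shows the deck around (205,190). Three white cartons stand on it at (218,160), (218,187) and (211,213). The blue tray is at (271,189), the tote at (329,192) and the red bar at (324,251). The canister is at (139,184), the tape at (392,258) and the wrench at (159,258). The look-alikes to avoid are turquoise (231,110), pink (312,117) and green (216,268). There are also white boxes at bottom left, around (30,300), which are not on the deck.

```bash
cat > h.py <<'E'
import numpy as np, cv2
from station import ctrl, grab_frame
def cam(f):
    F=f["frame"].shape[0]/2/np.tan(np.radians(f["fovy"])/2)
    return np.array([[F,0,f["cx"]],[0,F,f["cy"]],[0,0,1.]]),np.array(f["distortion"],float)
def rays(f,px):
    K,D=cam(f); u=cv2.undistortPoints(np.array(px,float).reshape(-1,1,2),K,D).reshape(-1,2)
    d=np.c_[u,np.ones(len(u))]; R=np.array(f["R"]);t=np.array(f["t"])
    return -R.T@t, d@R   # dirs with camera depth 1
def plane(f,px,z):
    o,d=rays(f,px); return o+d*((z-o[2])/d[:,2])[:,None]
def cloud(f):
    h,w=f["depth"].shape; v,u=np.mgrid[:h,:w]
    o,d=rays(f,np.c_[u.ravel(),v.ravel()]); P=o+d*f["depth"].reshape(-1,1); P=P.reshape(h,w,3); P[f["depth"]==0]=np.nan
    return P
def proj(f,X):
    K,D=cam(f); return cv2.projectPoints(np.array(X,float).reshape(-1,1,3),cv2.Rodrigues(np.array(f["R"]))[0],np.array(f["t"],float),K,D)[0].reshape(-1,2)
E
python3 - <<'E'
from h import *
fs={n:grab_frame(n) for n in("top","scene")}
for n,f in fs.items():
    P=cloud(f); hsv=cv2.cvtColor(f["frame"],cv2.COLOR_RGB2HSV)
    H,S,V=[hsv[...,i].astype(int) for i in range(3)]
    print(n)
    m=((H>100)&(H<125)&(S>130)&(V>60)).astype(np.uint8)
    k,l,s,c=cv2.connectedComponentsWithStats(m)
    i=1+np.argmax(s[1:,4]); cn=cv2.findContours((l==i).astype(np.uint8),0,1)[0][0]
    q=P[l==i]; z=np.nanmedian(q[:,2]); r=cv2.minAreaRect(plane(f,cn.reshape(-1,2),z)[:,:2].astype(np.float32)); print("tray z",z,s[i],r)
    m=((H<5)|(H>174))&(S>170)&(V>110)
    k,l,s,c=cv2.connectedComponentsWithStats(m.astype(np.uint8))
    for i in range(1,k):
        if s[i,4]>15:
            q=P[l==i]; print("red",s[i],c[i],np.nanmedian(q,0),np.nanmin(q,0),np.nanmax(q,0))
    # carton tops
    m=(P[...,2]>0.15)&(P[...,2]<0.18)&(P[...,1]>-0.5)&(P[...,1]<0.4)&(P[...,0]>0.25)&(P[...,0]<0.8)
    k,l,s,c=cv2.connectedComponentsWithStats(m.astype(np.uint8))
    for i in range(1,k):
        if s[i,4]>100:
            q=P[l==i]; z=np.nanmedian(q[:,2]); cn=max(cv2.findContours((l==i).astype(np.uint8),0,1)[0],key=len)
            r=cv2.minAreaRect(plane(f,cn.reshape(-1,2),z)[:,:2].astype(np.float32)); print("top",s[i],c[i].round(1),"z",z,r, f["frame"][l==i].mean(0).round())
    # deck
    m=(abs(P[...,2]-0.1)<0.012)&(S<60+0*S)&(P[...,1]>-0.5)&(P[...,1]<0.5)&(P[...,0]>0.2)&(P[...,0]<0.9)
    k,l,s,c=cv2.connectedComponentsWithStats(m.astype(np.uint8))
    i=1+np.argmax(s[1:,4]); q=P[l==i]; z=np.nanmedian(q[:,2]);cn=max(cv2.findContours((l==i).astype(np.uint8),0,1)[0],key=len)
    print("deck",z,s[i],cv2.minAreaRect(plane(f,cn.reshape(-1,2),z)[:,:2].astype(np.float32)))
f=fs["top"]; c=cv2.resize(f["frame"][125:275,155:365],None,fx=3.7,fy=3.7,interpolation=cv2.INTER_CUBIC); cv2.imwrite("pics/crop0.png",c[:,:,::-1])
E
```

```text
top
tray z 0.09897805172666807 [ 246  145   49   91 4199] ((0.5727695226669312, -0.01979467272758484), (0.2760612368583679, 0.1454733908176422), 0.3184363842010498)
red [322 243   5  16  73] [323.8630137  250.19178082] [ 0.39404153 -0.17703998  0.14395916] [ 0.37062463 -0.18394019  0.1390914 ] [ 0.41450863 -0.17097784  0.15139241]
top [198 149  40  24 797] [217.4 160. ] z 0.16534887679222043 ((0.6510090231895447, 0.13628701865673065), (0.1110595166683197, 0.06241682916879654), 86.35334777832031) [153. 140. 121.]
top [199 176  39  23 806] [218.1 187. ] z 0.16527648556925711 ((0.5722282528877258, 0.13217490911483765), (0.11150623857975006, 0.061159487813711166), 88.54434204101562) [158. 144. 125.]
top [191 202  40  24 802] [210.5 213.5] z 0.16533583440721833 ((0.4955921769142151, 0.15261459350585938), (0.11157424747943878, 0.05999397486448288), 86.2230224609375) [161. 147. 129.]
deck 0.10031149644944048 [ 163  143   83   95 4752] ((0.5700829029083252, 0.18247056007385254), (0.2892763912677765, 0.2518213093280792), 0.3961612582206726)
scene
tray z 0.09840699096342631 [ 198  162   92   70 2753] ((0.5718346238136292, -0.021854668855667114), (0.2777734398841858, 0.1561523973941803), 0.3511994779109955)
red [245 134   9   6  28] [249.67857143 136.60714286] [ 0.39369221 -0.17054655  0.14088371] [ 0.37517442 -0.17783521  0.13683666] [ 0.4116693  -0.16624629  0.14551432]
top [ 265  181   64   44 1472] [296.1 202.3] z 0.1644605873365967 ((0.5412571430206299, 0.1480371654033661), (0.13195163011550903, 0.15049530565738678), 86.33003234863281) [172. 156. 137.]
top [247 206  44  38 845] [268.6 224.4] z 0.16448495427271492 ((0.6573053598403931, 0.14348837733268738), (0.1185288056731224, 0.06793077290058136), 86.5743637084961) [174. 157. 139.]
deck 0.09917672190385873 [ 230  204  131   87 4090] ((0.5761648416519165, 0.18117499351501465), (0.2637456953525543, 0.29651716351509094), 89.73886108398438)
```

View pics/crop0.png

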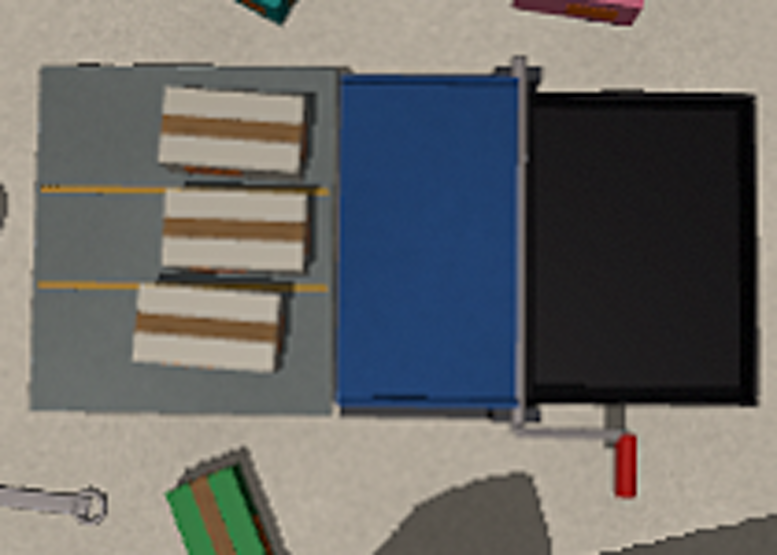

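The cartons have measured tops of 0.165 m, which matches. I'll probe and push with the jaws part-open, so two fingertips bear on a carton's +y face. First I need the tool axes.

```bash
cat > st.py <<'E'
import sys; from h import *
from scipy.spatial.transform import Rotation as Ro
s=ctrl.get_state(); R=Ro.from_euler('xyz',s["ee_rot"]).as_matrix(); p=s["tool_pos"]
print("t",round(s["t"],2),"p",p.round(4),"F",s["force"].round(2),"M",s["moment"].round(2),"open",round(s["opening"],4)); print("toolaxes(cols)",R.round(3).tolist(), "jawyaw deg",np.degrees(np.arctan2(R[1,1],R[0,1])).round(2)); print("q",s["joint_pos"].round(2))
if len(sys.argv)>1:
    d=np.array(eval(sys.argv[1]))-p; print("tool delta cm",(R.T@d*100).round(2))
E
python3 st.py "[0.572,0.235,0.23]"
```

```text
t 0.2 p [ 0.2384 -0.6043  0.2309] F [ 0.08 -0.36 -0.06] M [-0.04  0.05  0.01] open 0.0951
toolaxes(cols) [[-0.0, 0.367, -0.93], [0.001, -0.93, -0.367], [-1.0, -0.001, -0.0]] jawyaw deg -68.47
q [-1.28  0.12  1.65  0.    1.37 -0.08]
tool delta cm [  0.18 -65.83 -61.83]
```

```bash
python3 -m jog '[{"fingers":0.2,"translation":[0,0,0],"spin":-0.12},{"fingers":0.2,"translation":[0,0,0],"spin":-0.12},{"fingers":0.2,"translation":[0,0,0],"spin":-0.12},{"fingers":0.2,"translation":[0,0,0],"spin":-0.12},{"fingers":0.2,"translation":[0,0,0],"spin":-0.12},{"fingers":0.2,"translation":[0,0,0],"spin":-0.12},{"fingers":0.2,"translation":[0,0,0],"spin":-0.12},{"fingers":0.2,"translation":[0,0,0],"spin":-0.12}]'; python3 st.py
```

```text
t: 0.87
tool_pos: [0.2385, -0.6045, 0.2313]
ee_rot: [-2.683, 1.57, 1.8]
force: [0.3, -0.2, -0.2]
opening: 0.047
t 0.87 p [ 0.2385 -0.6045  0.2313] F [ 0.34 -0.23 -0.24] M [ 0.   -0.11 -0.01] open 0.047
toolaxes(cols) [[-0.0, 0.974, -0.227], [0.001, -0.227, -0.974], [-1.0, -0.0, -0.001]] jawyaw deg -13.12
q [-1.28  0.12  1.65  0.    1.37 -1.05]
```

```bash
python3 -m jog '[{"fingers":0.2,"translation":[0,0,0],"spin":-0.116},{"fingers":0.2,"translation":[0,0,0],"spin":-0.116},{"fingers":0.2,"translation":[0,1.2,-3.8],"spin":0},{"fingers":0.2,"translation":[0,1.2,-3.8],"spin":0},{"fingers":0.2,"translation":[0,1.2,-3.8],"spin":0},{"fingers":0.2,"translation":[0,1.2,-3.8],"spin":0},{"fingers":0.2,"translation":[0,1.2,-3.8],"spin":0},{"fingers":0.2,"translation":[0,1.2,-3.8],"spin":0}]'; python3 st.py "[0.4956,0.24,0.23]"
```

```text
t: 1.53
tool_pos: [0.3113, -0.375, 0.2313]
ee_rot: [3.008, 1.57, 1.433]
force: [0.1, -0.0, 0.5]
opening: 0.0193
t 1.53 p [ 0.3113 -0.375   0.2313] F [ 0.11 -0.    0.53] M [ 0.05 -0.12 -0.1 ] open 0.0193
toolaxes(cols) [[0.0, 1.0, -0.004], [0.0, -0.004, -1.0], [-1.0, 0.0, -0.0]] jawyaw deg -0.21
q [-0.99 -0.25  2.    0.    1.38 -0.98]
tool delta cm [  0.15  18.2  -61.57]
```

```bash
python3 -m jog '[{"fingers":0.2,"translation":[0,1.2,-3.8],"spin":0},{"fingers":0.2,"translation":[0,1.2,-3.8],"spin":0},{"fingers":0.2,"translation":[0,1.2,-3.8],"spin":0},{"fingers":0.2,"translation":[0,1.2,-3.8],"spin":0},{"fingers":0.2,"translation":[0,1.2,-3.8],"spin":0},{"fingers":0.2,"translation":[0,1.2,-3.8],"spin":0},{"fingers":0.2,"translation":[0,1.2,-3.8],"spin":0},{"fingers":0.2,"translation":[0,1.2,-3.8],"spin":0}]'; python3 st.py "[0.4956,0.24,0.23]"
```

```text
t: 2.2
tool_pos: [0.4081, -0.0712, 0.2318]
ee_rot: [1.249, 1.57, -0.325]
force: [0.8, -1.4, -0.1]
opening: 0.019
t 2.2 p [ 0.4081 -0.0712  0.2318] F [ 0.82 -1.36 -0.08] M [-0.04 -0.14 -0.05] open 0.019
toolaxes(cols) [[0.001, 1.0, -0.003], [-0.0, -0.003, -1.0], [-1.0, 0.001, 0.0]] jawyaw deg -0.19
q [-0.3  -0.44  2.14 -0.    1.43 -0.3 ]
tool delta cm [  0.18   8.64 -31.15]
```

```bash
python3 -m jog '[{"fingers":0.2,"translation":[0,1.1,-3.9],"spin":0},{"fingers":0.2,"translation":[0,1.1,-3.9],"spin":0},{"fingers":0.2,"translation":[0,1.1,-3.9],"spin":0},{"fingers":0.2,"translation":[0,1.1,-3.9],"spin":0},{"fingers":0.2,"translation":[0,1.1,-3.9],"spin":0},{"fingers":0.2,"translation":[0,1.1,-3.9],"spin":0},{"fingers":0.2,"translation":[0,1.1,-3.9],"spin":0},{"fingers":0.2,"translation":[0,1,-3.9],"spin":0}]'; python3 st.py "[0.4956,0.24,0.132]"
```

```text
t: 2.87
tool_pos: [0.4961, 0.2408, 0.2315]
ee_rot: [0.873, 1.571, -0.7]
force: [0.9, -0.9, 0.4]
opening: 0.0189
t 2.87 p [0.4961 0.2408 0.2315] F [ 0.87 -0.89  0.42] M [ 0.   -0.11 -0.03] open 0.0189
toolaxes(cols) [[0.0, 1.0, -0.002], [-0.0, -0.002, -1.0], [-1.0, 0.0, 0.0]] jawyaw deg -0.14
q [ 0.35 -0.09  1.87 -0.    1.36  0.36]
tool delta cm [ 9.95 -0.05  0.08]
```

Now descend behind the first carton, then settle.

```bash
python3 -m jog '[{"fingers":0.2,"translation":[2,0,0],"spin":0},{"fingers":0.2,"translation":[2,0,0],"spin":0},{"fingers":0.2,"translation":[2,0,0],"spin":0},{"fingers":0.2,"translation":[2,0,0],"spin":0},{"fingers":0.2,"translation":[2,0,0],"spin":0},{"fingers":0.2,"translation":[0,0,0],"spin":0},{"fingers":0.2,"translation":[0,0,0],"spin":0},{"fingers":0.2,"translation":[0,0,0],"spin":0}]'; python3 st.py
python3 -m jog '[{"fingers":0.2,"translation":[0,0,0.5],"spin":0},{"fingers":0.2,"translation":[0,0,0.5],"spin":0},{"fingers":0.2,"translation":[0,0,0.5],"spin":0},{"fingers":0.2,"translation":[0,0,0.3],"spin":0},{"fingers":0.2,"translation":[0,0,0.2],"spin":0},{"fingers":0.2,"translation":[0,0,0.2],"spin":0},{"fingers":0.2,"translation":[0,0,0.2],"spin":0},{"fingers":0.2,"translation":[0,0,0.2],"spin":0}]'; python3 st.py
```

```text
t: 3.53
tool_pos: [0.4967, 0.2388, 0.1328]
ee_rot: [1.959, 1.569, 0.385]
force: [0.5, -0.4, -0.5]
opening: 0.019
t 3.53 p [0.4967 0.2388 0.1328] F [ 0.51 -0.44 -0.5 ] M [-0.01 -0.08 -0.04] open 0.019
toolaxes(cols) [[0.001, 1.0, -0.003], [0.001, -0.003, -1.0], [-1.0, 0.001, -0.001]] jawyaw deg -0.18
q [ 0.35 -0.01  1.96  0.    1.19  0.35]
t: 4.2
tool_pos: [0.4964, 0.2138, 0.133]
ee_rot: [2.783, 1.567, 1.209]
force: [-2.4, 6.0, 2.4]
opening: 0.0185
t 4.2 p [0.4964 0.2138 0.133 ] F [-2.43  6.05  2.43] M [ 0.87  0.11 -0.11] open 0.0185
toolaxes(cols) [[0.001, 1.0, -0.004], [0.004, -0.004, -1.0], [-1.0, 0.001, -0.004]] jawyaw deg -0.22
q [ 0.31 -0.04  1.99  0.    1.19  0.31]
```

```bash
python3 -m jog '[{"fingers":0.2,"translation":[0,0,0.1],"spin":0},{"fingers":0.2,"translation":[0,0,0.1],"spin":0},{"fingers":0.2,"translation":[0,0,0.1],"spin":0},{"fingers":0.2,"translation":[0,0,0.1],"spin":0},{"fingers":0.2,"translation":[0,0,0.1],"spin":0},{"fingers":0.2,"translation":[0,0,0.1],"spin":0},{"fingers":0.2,"translation":[0,0,0.1],"spin":0},{"fingers":0.2,"translation":[0,0,0.1],"spin":0}]'; python3 st.py;python3 - <<'E'
from h import *
f=grab_frame("top"); c=cv2.resize(f["frame"][125:275,155:365],None,fx=3.7,fy=3.7,interpolation=cv2.INTER_CUBIC); cv2.imwrite("pics/crop1.png",c[:,:,::-1])
E
```

```text
t: 4.87
tool_pos: [0.4966, 0.2058, 0.133]
ee_rot: [2.587, 1.567, 1.013]
force: [-0.2, 5.6, 1.8]
opening: 0.019
t 4.87 p [0.4966 0.2058 0.133 ] F [-0.16  5.62  1.83] M [ 0.81 -0.    0.07] open 0.019
toolaxes(cols) [[0.002, 1.0, -0.003], [0.004, -0.003, -1.0], [-1.0, 0.002, -0.004]] jawyaw deg -0.19
q [ 0.29 -0.04  1.99  0.    1.19  0.29]
```

View pics/crop1.png

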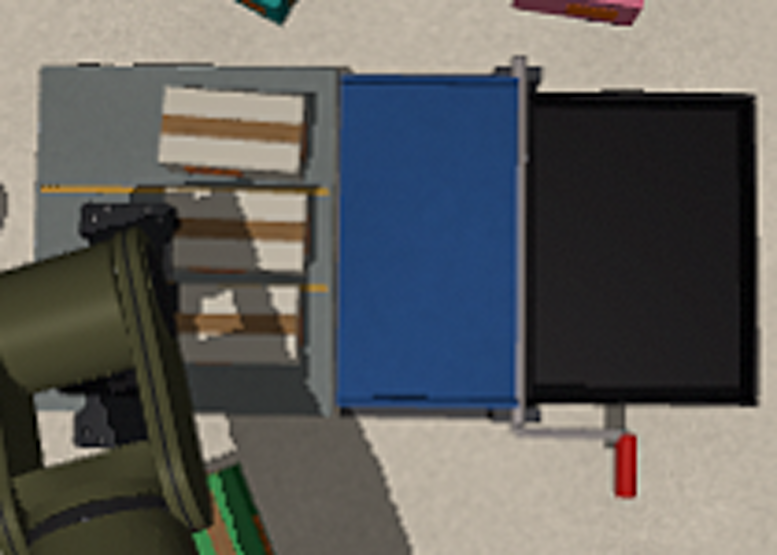

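About 5.6 N was sustained while the near carton moved about 15 mm, so it is probably the full one. I'll compare it with the middle carton.

```bash
python3 -m jog '[{"fingers":0.2,"translation":[0,0,-1],"spin":0},{"fingers":0.2,"translation":[0,0,-1],"spin":0},{"fingers":0.2,"translation":[0,1.9,0],"spin":0},{"fingers":0.2,"translation":[0,1.9,0],"spin":0},{"fingers":0.2,"translation":[0,1.9,0],"spin":0},{"fingers":0.2,"translation":[0,1.9,0],"spin":0},{"fingers":0.2,"translation":[0,0,0],"spin":0},{"fingers":0.2,"translation":[0,0,0],"spin":0}]'; python3 st.py
python3 -m jog '[{"fingers":0.2,"translation":[0,0,0.8],"spin":0},{"fingers":0.2,"translation":[0,0,0.8],"spin":0},{"fingers":0.2,"translation":[0,0,0.8],"spin":0},{"fingers":0.2,"translation":[0,0,0.3],"spin":0},{"fingers":0.2,"translation":[0,0,0.2],"spin":0},{"fingers":0.2,"translation":[0,0,0.2],"spin":0},{"fingers":0.2,"translation":[0,0,0.2],"spin":0},{"fingers":0.2,"translation":[0,0,0.2],"spin":0}]'; python3 st.py
python3 -m jog '[{"fingers":0.2,"translation":[0,0,0.1],"spin":0},{"fingers":0.2,"translation":[0,0,0.1],"spin":0},{"fingers":0.2,"translation":[0,0,0.1],"spin":0},{"fingers":0.2,"translation":[0,0,0.1],"spin":0},{"fingers":0.2,"translation":[0,0,0.1],"spin":0},{"fingers":0.2,"translation":[0,0,0.1],"spin":0},{"fingers":0.2,"translation":[0,0,0.1],"spin":0},{"fingers":0.2,"translation":[0,0,0.1],"spin":0}]'; python3 st.py
```

```text
t: 5.58
tool_pos: [0.5721, 0.2246, 0.1312]
ee_rot: [-1.171, 1.57, -2.745]
force: [-1.2, 0.2, -0.2]
opening: 0.0192
t 5.58 p [0.5721 0.2246 0.1312] F [-1.18  0.2  -0.2 ] M [-0.01 -0.1  -0.  ] open 0.0192
toolaxes(cols) [[-0.001, 1.0, -0.003], [-0.0, -0.003, -1.0], [-1.0, -0.001, 0.0]] jawyaw deg -0.18
q [ 0.29  0.13  1.82 -0.    1.19  0.29]
t: 6.25
tool_pos: [0.5719, 0.1893, 0.1317]
ee_rot: [2.495, 1.571, 0.921]
force: [0.3, 1.4, 0.2]
opening: 0.0195
t 6.25 p [0.5719 0.1893 0.1317] F [0.32 1.44 0.16] M [ 0.09 -0.08 -0.02] open 0.0195
toolaxes(cols) [[0.0, 1.0, -0.003], [0.0, -0.003, -1.0], [-1.0, 0.0, -0.0]] jawyaw deg -0.17
q [0.23 0.1  1.85 0.   1.19 0.23]
t: 6.92
tool_pos: [0.5719, 0.1813, 0.1317]
ee_rot: [2.413, 1.571, 0.84]
force: [-0.3, 1.3, 0.7]
opening: 0.0191
t 6.92 p [0.5719 0.1813 0.1317] F [-0.28  1.25  0.73] M [ 0.12 -0.07  0.01] open 0.0191
toolaxes(cols) [[0.0, 1.0, -0.003], [0.0, -0.003, -1.0], [-1.0, 0.0, -0.0]] jawyaw deg -0.17
q [0.22 0.1  1.85 0.   1.19 0.22]
```

The middle carton slides at 1.25 N (moment 0.12 N·m), against 5.6 N (0.81 N·m) for the near one. The near carton, at x≈0.496, is the full one. I'll go back behind it and push it about 165 mm.

```bash
python3 -m jog '[{"fingers":0.2,"translation":[0,0,-2.2],"spin":0},{"fingers":0.2,"translation":[0,0,-2.2],"spin":0},{"fingers":0.2,"translation":[0,-1.9,0],"spin":0},{"fingers":0.2,"translation":[0,-1.9,0],"spin":0},{"fingers":0.2,"translation":[0,-1.9,0],"spin":0},{"fingers":0.2,"translation":[0,-1.9,0],"spin":0},{"fingers":0.2,"translation":[0,0,0],"spin":0},{"fingers":0.2,"translation":[0,0,0],"spin":0}]'; python3 st.py "[0.496,0.044,0.132]"
python3 -m jog '[{"fingers":0.2,"translation":[0,0,0.5],"spin":0},{"fingers":0.2,"translation":[0,0,0.6],"spin":0},{"fingers":0.2,"translation":[0,0,0.6],"spin":0},{"fingers":0.2,"translation":[0,0,0.6],"spin":0},{"fingers":0.2,"translation":[0,0,0.6],"spin":0},{"fingers":0.2,"translation":[0,0,0.6],"spin":0},{"fingers":0.2,"translation":[0,0,0.6],"spin":0},{"fingers":0.2,"translation":[0,0,0.6],"spin":0}]'; python3 st.py "[0.496,0.044,0.132]"
```

```text
t: 7.58
tool_pos: [0.4957, 0.2255, 0.1317]
ee_rot: [1.239, 1.57, -0.335]
force: [-0.2, 0.1, 0.5]
opening: 0.0189
t 7.58 p [0.4957 0.2255 0.1317] F [-0.16  0.1   0.5 ] M [-0.01 -0.11 -0.02] open 0.0189
toolaxes(cols) [[0.001, 1.0, -0.002], [-0.0, -0.002, -1.0], [-1.0, 0.001, 0.0]] jawyaw deg -0.13
q [ 0.33 -0.02  1.98 -0.    1.19  0.33]
tool delta cm [-0.02  0.07 18.15]
t: 8.25
tool_pos: [0.496, 0.1782, 0.1318]
ee_rot: [2.884, 1.57, 1.31]
force: [-0.1, 5.2, -0.8]
opening: 0.0191
t 8.25 p [0.496  0.1782 0.1318] F [-0.06  5.21 -0.76] M [ 0.65 -0.09  0.01] open 0.0191
toolaxes(cols) [[0.0, 1.0, -0.003], [0.001, -0.003, -1.0], [-1.0, 0.0, -0.001]] jawyaw deg -0.18
q [ 0.24 -0.06  2.02  0.    1.19  0.25]
tool delta cm [-0.03  0.05 13.42]
```

```bash
python3 -m jog '[{"fingers":0.2,"translation":[0,0,0.6],"spin":0},{"fingers":0.2,"translation":[0,0,0.6],"spin":0},{"fingers":0.2,"translation":[0,0,0.6],"spin":0},{"fingers":0.2,"translation":[0,0,0.6],"spin":0},{"fingers":0.2,"translation":[0,0,0.6],"spin":0},{"fingers":0.2,"translation":[0,0,0.6],"spin":0},{"fingers":0.2,"translation":[0,0,0.6],"spin":0},{"fingers":0.2,"translation":[0,0,0.6],"spin":0}]'; python3 st.py "[0.496,0.044,0.132]"
python3 - <<'E'
from h import *
f=grab_frame("top"); c=cv2.resize(f["frame"][125:275,155:365],None,fx=3.7,fy=3.7,interpolation=cv2.INTER_CUBIC); cv2.imwrite("pics/crop2.png",c[:,:,::-1])
E
```

```text
t: 8.92
tool_pos: [0.4958, 0.1304, 0.132]
ee_rot: [2.755, 1.57, 1.181]
force: [-0.5, 5.4, 2.3]
opening: 0.0188
t 8.92 p [0.4958 0.1304 0.132 ] F [-0.53  5.43  2.3 ] M [ 1.02 -0.13  0.07] open 0.0188
toolaxes(cols) [[0.0, 1.0, -0.003], [0.001, -0.003, -1.0], [-1.0, 0.0, -0.001]] jawyaw deg -0.19
q [ 0.15 -0.1   2.05  0.    1.19  0.15]
tool delta cm [-0.    0.04  8.64]
```

View pics/crop2.png

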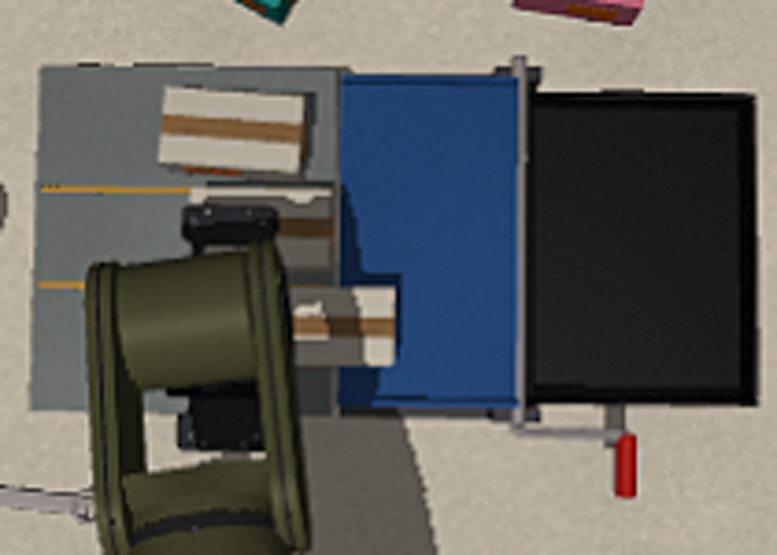

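```bash
python3 -m jog '[{"fingers":0.2,"translation":[0,0,0.6],"spin":0},{"fingers":0.2,"translation":[0,0,0.6],"spin":0},{"fingers":0.2,"translation":[0,0,0.6],"spin":0},{"fingers":0.2,"translation":[0,0,0.6],"spin":0},{"fingers":0.2,"translation":[0,0,0.6],"spin":0},{"fingers":0.2,"translation":[0,0,0.6],"spin":0},{"fingers":0.2,"translation":[0,0,0.6],"spin":0},{"fingers":0.2,"translation":[0,0,0.6],"spin":0}]'
python3 -m jog '[{"fingers":0.2,"translation":[0,0,0.6],"spin":0},{"fingers":0.2,"translation":[0,0,0.6],"spin":0},{"fingers":0.2,"translation":[0,0,0.6],"spin":0},{"fingers":0.2,"translation":[0,0,0.6],"spin":0},{"fingers":0.2,"translation":[0,0,0.5],"spin":0},{"fingers":0.2,"translation":[0,0,0.4],"spin":0},{"fingers":0.2,"translation":[0,0,0],"spin":0},{"fingers":0.2,"translation":[0,0,0],"spin":0}]'; python3 st.py "[0.496,0.044,0.132]"
python3 - <<'E'
from h import *
f=grab_frame("top"); c=cv2.resize(f["frame"][125:275,155:365],None,fx=3.7,fy=3.7,interpolation=cv2.INTER_CUBIC); cv2.imwrite("pics/crop3.png",c[:,:,::-1])
E
```

```text
t: 9.63
tool_pos: [0.4951, 0.0818, 0.1311]
ee_rot: [-1.242, 1.57, -2.816]
force: [0.4, 3.5, -1.9]
opening: 0.0189
t: 10.3
tool_pos: [0.4959, 0.0488, 0.1322]
ee_rot: [0.541, 1.569, -1.033]
force: [-0.4, -0.5, 0.0]
opening: 0.0187
t 10.3 p [0.4959 0.0488 0.1322] F [-0.42 -0.54  0.03] M [ 0.01 -0.1   0.06] open 0.0187
toolaxes(cols) [[0.001, 1.0, -0.003], [-0.002, -0.003, -1.0], [-1.0, 0.001, 0.002]] jawyaw deg -0.19
q [-0.01 -0.13  2.08 -0.    1.19 -0.01]
tool delta cm [0.02 0.01 0.48]
```

View pics/crop3.png

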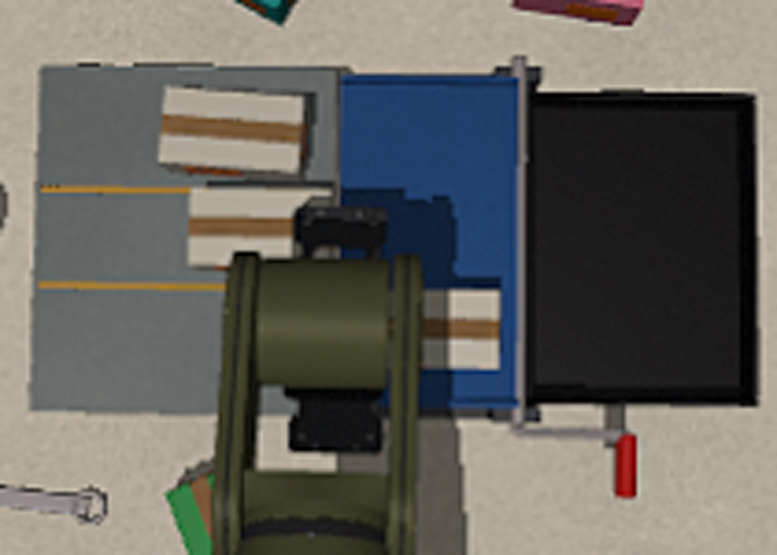

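```bash
cat > ct.py <<'E'
from h import *
f=grab_frame("top");P=cloud(f)
m=(P[...,2]>0.157)&(P[...,2]<0.172)&(P[...,1]>-0.17)&(P[...,1]<0.3)&(P[...,0]>0.44)&(P[...,0]<0.71)&(f["frame"].min(2)>30)
k,l,s,c=cv2.connectedComponentsWithStats(m.astype(np.uint8))
for i in range(1,k):
    if s[i,4]>60:
        cn=max(cv2.findContours((l==i).astype(np.uint8),0,1)[0],key=len); q=plane(f,cn.reshape(-1,2),np.nanmedian(P[l==i][:,2]))
        print(s[i],"z",np.nanmedian(P[l==i][:,2]).round(4),"min",q.min(0).round(4),"max",q.max(0).round(4))
E
python3 ct.py
```

```text
[198 149  40  23 786] z 0.1652 min [0.619  0.0794 0.1652] max [0.6833 0.1925 0.1652]
[206 176  39  21 590] z 0.1655 min [0.5457 0.0576 0.1655] max [0.6047 0.1676 0.1655]
[269 204  21  21 395] z 0.1639 min [ 0.4678 -0.0732  0.1639] max [ 0.5258 -0.0159  0.1639]
```

The carton's front edge is at y≈-0.0735, so its centre is at ≈-0.0185, within 3 mm of the tray centre. Its top has dropped 1.5 mm, so it is on the tray, and the middle carton is still fully on the deck. I'll retreat and go to the lever, turning the jaws along y so the gripper body stays clear of the slide.

```bash
python3 -m jog '[{"fingers":0,"translation":[0,0,-2],"spin":0},{"fingers":0,"translation":[-3.5,0,0],"spin":0},{"fingers":0,"translation":[-3.5,0,0],"spin":0},{"fingers":0,"translation":[-3.5,0,0],"spin":0},{"fingers":0,"translation":[0,-1.6,3.7],"spin":0},{"fingers":0,"translation":[0,-1.6,3.7],"spin":0},{"fingers":0,"translation":[0,-1.6,3.7],"spin":0},{"fingers":0,"translation":[0,-1.6,3.7],"spin":0}]'
python3 -m jog '[{"fingers":0,"translation":[0,-1.6,3.7],"spin":0},{"fingers":0,"translation":[0,-1.6,3.7],"spin":0},{"fingers":0,"translation":[0,-1.6,3.7],"spin":0},{"fingers":0,"translation":[0,0,0],"spin":0.12},{"fingers":0,"translation":[0,0,0],"spin":0.12},{"fingers":0,"translation":[0,0,0],"spin":0.12},{"fingers":0,"translation":[0,0,0],"spin":0.12},{"fingers":0,"translation":[0,0,0],"spin":0.12}]'
python3 -m jog '[{"fingers":0,"translation":[0,0,0],"spin":0.12},{"fingers":0,"translation":[0,0,0],"spin":0.12},{"fingers":0,"translation":[0,0,0],"spin":0.12},{"fingers":0,"translation":[0,0,0],"spin":0.12},{"fingers":0,"translation":[0,0,0],"spin":0.12},{"fingers":0,"translation":[0,0,0],"spin":0.12},{"fingers":0,"translation":[0,0,0],"spin":0.12},{"fingers":0,"translation":[0,0,0],"spin":0.12}]'; python3 st.py "[0.387,-0.182,0.165]"; python3 ct.py
```

```text
t: 11.07
tool_pos: [0.4305, -0.0794, 0.2376]
ee_rot: [0.842, 1.568, -0.73]
force: [-0.4, 0.2, 0.1]
opening: 0.0003
t: 11.73
tool_pos: [0.3828, -0.1895, 0.2372]
ee_rot: [0.931, 1.57, -1.249]
force: [-0.5, 0.1, 0.4]
opening: 0.001
t: 12.4
tool_pos: [0.3829, -0.1893, 0.2371]
ee_rot: [1.804, 1.57, -1.336]
force: [-0.1, -0.4, -0.6]
opening: 0.0003
t 12.4 p [ 0.3829 -0.1893  0.2371] F [-0.05 -0.41 -0.63] M [0.05 0.05 0.  ] open 0.0003
toolaxes(cols) [[0.0, 0.002, -1.0], [-0.001, -1.0, -0.002], [-1.0, 0.001, -0.0]] jawyaw deg -89.87
q [-0.58 -0.4   2.11 -0.    1.43  0.98]
tool delta cm [ 7.21 -0.73 -0.41]
[198 149  40  23 791] z 0.1653 min [0.619  0.0793 0.1653] max [0.6833 0.1925 0.1653]
[206 176  39  22 798] z 0.1654 min [0.5441 0.0571 0.1654] max [0.6047 0.1676 0.1654]
[252 203  38  22 793] z 0.164 min [ 0.4676 -0.0732  0.164 ] max [0.5276 0.0336 0.164 ]
```

Carton centre on the tray is (0.498, -0.020), as wanted. Descend to just above the bar, then press.

```bash
python3 -m jog '[{"fingers":0,"translation":[2,-0.7,-0.4],"spin":0},{"fingers":0,"translation":[2,0,0],"spin":0},{"fingers":0,"translation":[2,0,0],"spin":0},{"fingers":0,"translation":[1,0,0],"spin":0},{"fingers":0,"translation":[0.4,0,0],"spin":0},{"fingers":0,"translation":[0.4,0,0],"spin":0},{"fingers":0,"translation":[0.4,0,0],"spin":0},{"fingers":0,"translation":[0.4,0,0],"spin":0}]'; python3 st.py "[0.387,-0.182,0.09]"
python3 - <<'E'
from h import *
f=grab_frame("scene"); c=cv2.resize(f["frame"][90:290,140:390],None,fx=3,fy=3,interpolation=cv2.INTER_CUBIC); cv2.imwrite("pics/s1.png",c[:,:,::-1])
E
```

```text
t: 13.12
tool_pos: [0.3863, -0.1846, 0.154]
ee_rot: [1.196, 1.563, -1.936]
force: [-11.8, -6.5, 12.9]
opening: 0.0006
t 13.12 p [ 0.3863 -0.1846  0.154 ] F [-11.75  -6.51  12.91] M [-1.25  2.17  0.06] open 0.0006
toolaxes(cols) [[-0.003, 0.01, -1.0], [-0.007, -1.0, -0.01], [-1.0, 0.007, 0.003]] jawyaw deg -89.42
q [-0.57 -0.33  2.21 -0.01  1.27  1.  ]
tool delta cm [ 6.4  -0.31 -0.09]
```

View pics/s1.png

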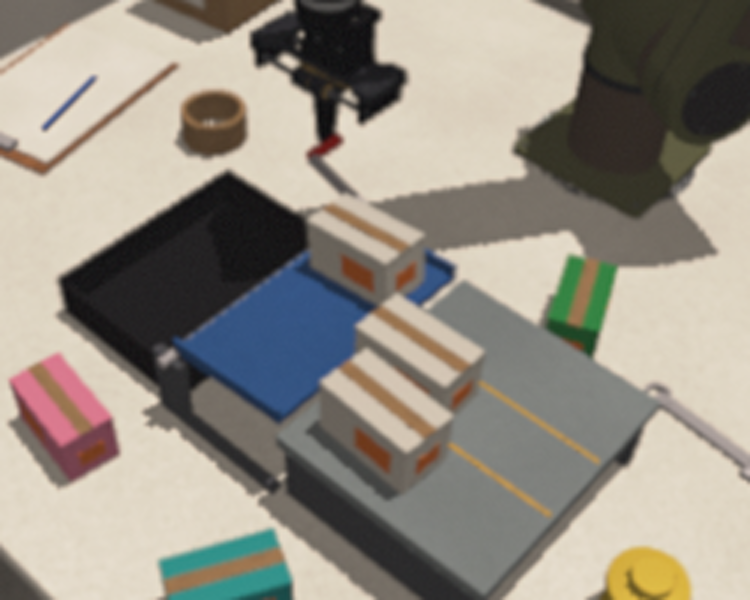

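The tray has started to tip with the carton still on it. Continue pressing.

```bash
python3 -m jog '[{"fingers":0,"translation":[0.5,0,0],"spin":0},{"fingers":0,"translation":[0.5,0,0],"spin":0},{"fingers":0,"translation":[0.5,0,0],"spin":0},{"fingers":0,"translation":[0.5,0,0],"spin":0},{"fingers":0,"translation":[0.5,0,0],"spin":0},{"fingers":0,"translation":[0.5,0,0],"spin":0},{"fingers":0,"translation":[0,0,0],"spin":0},{"fingers":0,"translation":[0,0,0],"spin":0}]'; python3 st.py "[0.387,-0.182,0.09]"
python3 - <<'E'
from h import *
f=grab_frame("scene"); c=cv2.resize(f["frame"][90:290,140:390],None,fx=3,fy=3,interpolation=cv2.INTER_CUBIC); cv2.imwrite("pics/s2.png",c[:,:,::-1])
E
```

```text
t: 13.83
tool_pos: [0.3893, -0.1853, 0.1249]
ee_rot: [2.223, 1.561, -0.909]
force: [-1.5, -4.4, 8.5]
opening: 0.0001
t 13.83 p [ 0.3893 -0.1853  0.1249] F [-1.54 -4.43  8.48] M [-0.83  0.25  0.  ] open 0.0001
toolaxes(cols) [[0.006, 0.009, -1.0], [-0.008, -1.0, -0.009], [-1.0, 0.008, -0.006]] jawyaw deg -89.48
q [-0.57 -0.3   2.23 -0.    1.2   1.  ]
tool delta cm [ 3.49 -0.36  0.25]
```

View pics/s2.png

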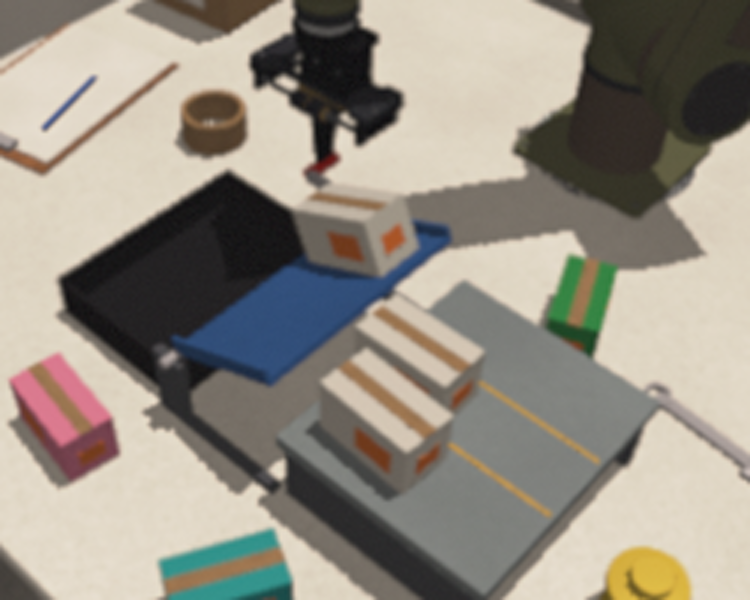

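```bash
python3 -m jog '[{"fingers":0,"translation":[0.5,0,0],"spin":0},{"fingers":0,"translation":[0.5,0,0],"spin":0},{"fingers":0,"translation":[0.5,0,0],"spin":0},{"fingers":0,"translation":[0.5,0,0],"spin":0},{"fingers":0,"translation":[0.5,0,0],"spin":0},{"fingers":0,"translation":[0.5,0,0],"spin":0},{"fingers":0,"translation":[0.5,0,0],"spin":0},{"fingers":0,"translation":[0,0,0],"spin":0}]'; python3 st.py "[0.387,-0.182,0.08]"
python3 - <<'E'
from h import *
f=grab_frame("scene"); c=cv2.resize(f["frame"][90:290,140:390],None,fx=3,fy=3,interpolation=cv2.INTER_CUBIC); cv2.imwrite("pics/s3.png",c[:,:,::-1])
E
```

```text
t: 14.55
tool_pos: [0.388, -0.1828, 0.0869]
ee_rot: [2.605, 1.568, -0.528]
force: [0.9, -0.6, 2.0]
opening: 0.0006
t 14.55 p [ 0.388  -0.1828  0.0869] F [ 0.87 -0.58  2.02] M [ 0.01 -0.32 -0.  ] open 0.0006
toolaxes(cols) [[0.003, 0.009, -1.0], [-0.002, -1.0, -0.009], [-1.0, 0.002, -0.003]] jawyaw deg -89.51
q [-0.57 -0.25  2.26  0.    1.13  1.  ]
tool delta cm [ 0.69 -0.08  0.1 ]
```

View pics/s3.png

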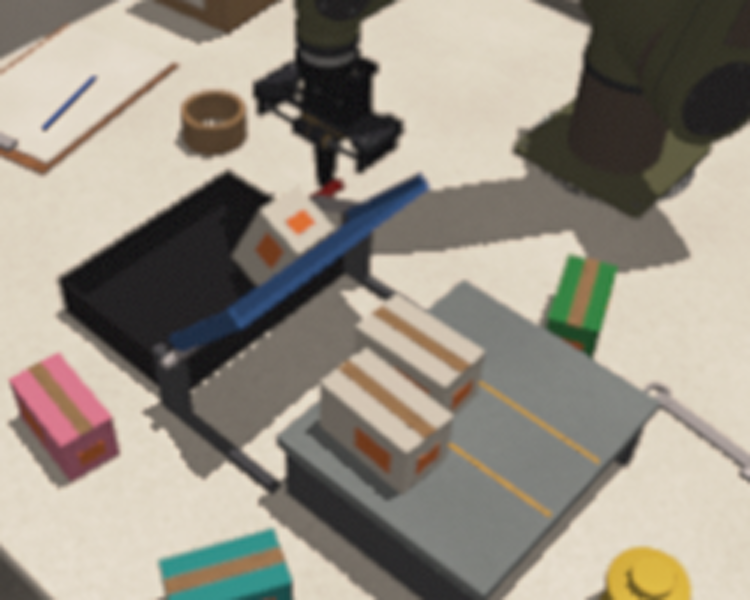

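The carton is sliding into the tote. Hold and look again.

```bash
python3 -m jog '[{"fingers":0,"translation":[0.2,0,0],"spin":0},{"fingers":0,"translation":[0,0,0],"spin":0},{"fingers":0,"translation":[0,0,0],"spin":0},{"fingers":0,"translation":[0,0,0],"spin":0},{"fingers":0,"translation":[0,0,0],"spin":0},{"fingers":0,"translation":[0,0,0],"spin":0},{"fingers":0,"translation":[0,0,0],"spin":0},{"fingers":0,"translation":[0,0,0],"spin":0}]'; python3 st.py
python3 - <<'E'
from h import *
for n,a in(("scene",(90,290,140,390)),("top",(125,275,155,365))):
    f=grab_frame(n); c=cv2.resize(f["frame"][a[0]:a[1],a[2]:a[3]],None,fx=3,fy=3,interpolation=cv2.INTER_CUBIC); cv2.imwrite(f"pics/{n}4.png",c[:,:,::-1])
E
```

```text
t: 15.27
tool_pos: [0.3867, -0.1822, 0.0837]
ee_rot: [1.787, 1.571, -1.347]
force: [1.4, -1.9, 2.0]
opening: 0.0006
t 15.27 p [ 0.3867 -0.1822  0.0837] F [ 1.42 -1.92  2.04] M [-0.19 -0.33  0.02] open 0.0006
toolaxes(cols) [[0.0, 0.008, -1.0], [-0.0, -1.0, -0.008], [-1.0, 0.0, -0.0]] jawyaw deg -89.55
q [-0.57 -0.25  2.26 -0.    1.12  1.  ]
```

View pics/scene4.png

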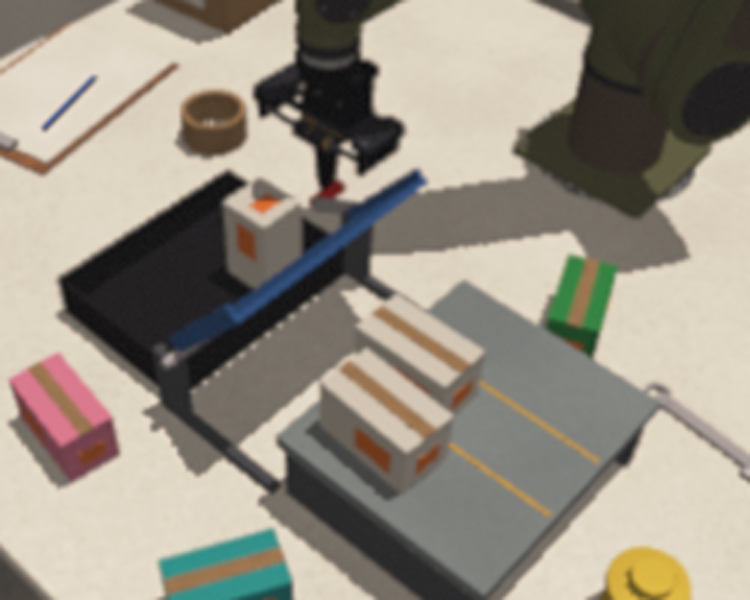

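View pics/top4.png

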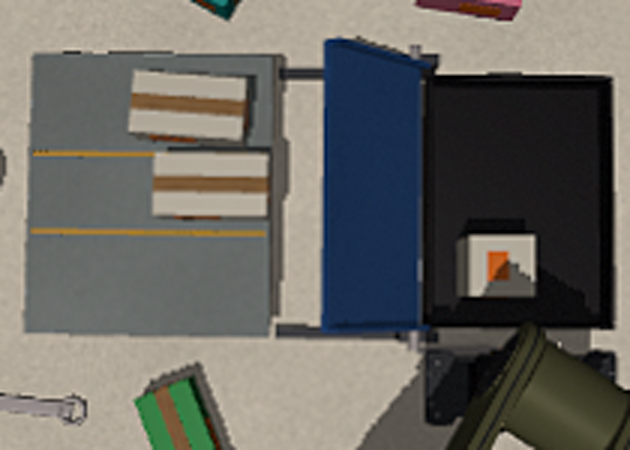

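The carton has landed standing on end inside the tote, with its top face near (502,265) in the top crop. Release the lever gently.

```bash
python3 -m jog '[{"fingers":0,"translation":[-0.5,0,0],"spin":0},{"fingers":0,"translation":[-0.5,0,0],"spin":0},{"fingers":0,"translation":[-0.5,0,0],"spin":0},{"fingers":0,"translation":[-0.5,0,0],"spin":0},{"fingers":0,"translation":[-0.5,0,0],"spin":0},{"fingers":0,"translation":[-0.5,0,0],"spin":0},{"fingers":0,"translation":[-0.5,0,0],"spin":0},{"fingers":0,"translation":[-0.5,0,0],"spin":0}]'
python3 -m jog '[{"fingers":0,"translation":[-0.5,0,0],"spin":0},{"fingers":0,"translation":[-0.5,0,0],"spin":0},{"fingers":0,"translation":[-0.5,0,0],"spin":0},{"fingers":0,"translation":[-0.5,0,0],"spin":0},{"fingers":0,"translation":[-0.5,0,0],"spin":0},{"fingers":0,"translation":[-0.5,0,0],"spin":0},{"fingers":0,"translation":[-0.5,0,0],"spin":0},{"fingers":0,"translation":[-0.5,0,0],"spin":0}]'
python3 -m jog '[{"fingers":0,"translation":[-3,0,0],"spin":0},{"fingers":0,"translation":[-3,0,0],"spin":0},{"fingers":0,"translation":[-2,0,0],"spin":0},{"fingers":0,"translation":[0,0,2],"spin":0},{"fingers":0,"translation":[0,0,2],"spin":0},{"fingers":0,"translation":[0,0,0],"spin":0},{"fingers":0,"translation":[0,0,0],"spin":0},{"fingers":0,"translation":[0,0,0],"spin":0}]'
python3 st.py
python3 - <<'E'
from h import *
for n,a in(("scene",(90,290,140,390)),("top",(125,275,155,365))):
    f=grab_frame(n); c=cv2.resize(f["frame"][a[0]:a[1],a[2]:a[3]],None,fx=3,fy=3,interpolation=cv2.INTER_CUBIC); cv2.imwrite(f"pics/{n}5.png",c[:,:,::-1])
    if n=="top":
        P=cloud(f)
        for lo,hi in((.105,.125),(.15,.175)):
            m=(P[...,2]>lo)&(P[...,2]<hi)&(P[...,1]>-0.32)&(P[...,1]<0.3)&(P[...,0]>0.43)&(P[...,0]<0.71)
            k,l,s,_=cv2.connectedComponentsWithStats(m.astype(np.uint8))
            for i in range(1,k):
                if s[i,4]>80: q=P[l==i]; print(np.nanmedian(q,0).round(4),q.min(0).round(3),q.max(0).round(3))
        for y in(-.08,-.02,.04):
            m=(abs(P[...,1]-y)<.008)&(abs(P[...,0]-.57)<.1); print("tray z at y",y,np.nanmedian(P[m][:,2]).round(4))
E
```

```text
t: 16.03
tool_pos: [0.3867, -0.1819, 0.1243]
ee_rot: [-1.673, 1.57, 1.477]
force: [-0.5, 0.1, 3.1]
opening: 0.0005
t: 16.7
tool_pos: [0.3867, -0.1822, 0.164]
ee_rot: [1.211, 1.57, -1.923]
force: [-0.1, -0.3, -0.3]
opening: 0.0005
t: 17.37
tool_pos: [0.3468, -0.1825, 0.2434]
ee_rot: [1.443, 1.571, -1.692]
force: [0.2, -0.1, -0.5]
opening: 0.0004
t 17.37 p [ 0.3468 -0.1825  0.2434] F [ 0.16 -0.14 -0.45] M [0.04 0.   0.  ] open 0.0004
toolaxes(cols) [[-0.0, 0.007, -1.0], [-0.0, -1.0, -0.007], [-1.0, 0.0, 0.0]] jawyaw deg -89.58
q [-0.62 -0.5   2.17 -0.    1.47  0.94]
[ 0.7041 -0.0237  0.1095] [ 0.701 -0.091  0.105] [0.708 0.053 0.114]
[ 0.4996 -0.174   0.1167] [ 0.472 -0.206  0.11 ] [ 0.53  -0.142  0.122]
[0.6509 0.1366 0.1653] [0.619 0.08  0.15 ] [0.684 0.193 0.172]
[0.5748 0.1121 0.1653] [0.544 0.057 0.151] [0.605 0.168 0.173]
tray z at y -0.08 0.099
tray z at y -0.02 0.099
tray z at y 0.04 0.0988
```

View pics/scene5.png

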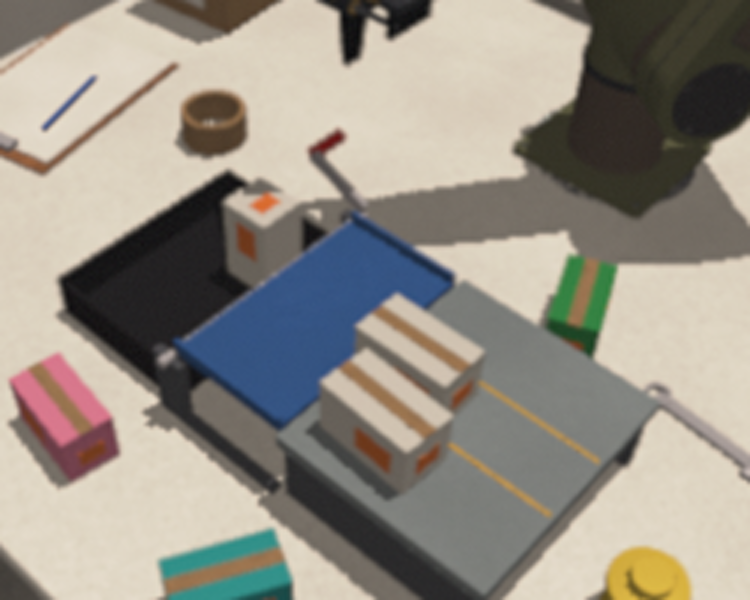

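View pics/top5.png

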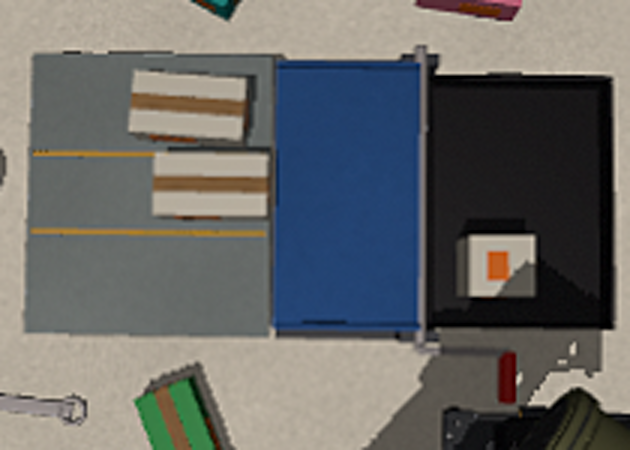

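```bash
python3 -c "
from station import ctrl
print(ctrl.close_job())"
```

```text
the job is handed in; nothing more can be done
None
```

The full carton is in the tote, the tray is back level, and both empty cartons are still standing on the deck. I handed the job in at about 17.5 s; no verdict was reported.

- **Finding the full one:** I pushed the near carton and then the middle one with the part-open jaws. The near one resisted with about 5.6 N and the middle one with about 1.25 N, so the near one (x≈0.496) is the full one. I did not probe the far carton and took it to be empty by elimination.
- **Pushing onto the tray:** The full carton was pushed about 165 mm. Its centre measured y≈-0.020 against the tray's middle at about -0.021, with its top 1.5 mm lower than on the deck.
- **Tipping:** I pressed the lever bar, the carton slid into the tote, and I eased the lever back up.

**Last checks:**
- **Tray:** it measures level, with z about 0.099 at three places across it.
- **Full carton:** it stands on end inside the tote at about (0.50, -0.174), with its top at z about 0.117. It was in the same place in two successive pictures.
- **Empty cartons:** both stand on the deck with their tops at z about 0.165. My probing left the middle one's front edge almost flush with the deck edge, but still on the deck.
- **Bystanders:** the tape roll looks unmoved in the last pictures, and so do the parts of the canister and wrench that they show. I did not measure any of the three.
- **Robot:** it is clear of everything.

No check failed. One reading was odd: at first contact with the lever there was a sideways force of about 12 N, which fell away as pressing continued.

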